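# Take the sieve stack apart into its dishes

## Robot

A 6-joint arm with a two-finger parallel gripper is mounted at the origin on the work surface. World frame = base frame: x ahead of the robot, y to its left, z up, the work surface at z = 0. Lengths are in mm, angles in rad, forces in N, time in s.
With the tool pointing down it reaches from about 300 to 775 mm from the base axis. Payload 14.6 kg.
Tool frame: the origin (TCP) lies on the centre line of the jaws, within the pads' length; the fingertips stand 8 mm ahead of it and the grasp point (between the pads) lies 11 mm behind it; z points along the fingers, y is the line along which they close (so a half turn about z gives the same grasp; the last joint's range is limited). The gripper opens to 94 mm and grips with 3 to 60 N. Pads are 16 mm wide; open, the fingers measure 119 mm over their backs; the gripper's body (75 mm by 177 mm) begins 78 mm behind the grasp point.
Start: joints at [-1.201, 0.3, 1.521, -0, 1.321, -0.067], TCP at [232.665, -498.354, 213.446] pointing down, gripper open.
Joint ranges: [-3.03, 3.03], [-0.79, 2.21], [0.23, 2.52], [-1.04, 4.18], [0, 3.07], [-2.55, 2.55]. Speed limits (rad/s): [2.22, 2.22, 2.57, 3.14, 3.14, 3.14].

## Interface

Orientations are given as [roll, pitch, yaw] about the fixed x, y, z axes, in that order (R = Rz(yaw) Ry(pitch) Rx(roll)).
In Python, from cell import manip gives the robot as it stands.
- The arm moves only by the tool jog_arm, never from a script. Its argument "rows" is one flat list of numbers, 7 for each row, row after row: the shift along the world's x, y, z in cm, then the turn, a rotation vector about the world's x, y, z in rad, then the closure, from 0 (fully open) to 1 (shut). In form: [dx, dy, dz, rx, ry, rz, fingers, dx, dy, dz, rx, ry, rz, fingers, ...]. A call has 1 to 20 rows; each row shifts and turns the commanded pose from where the row before left it; what a row does not reach is not made up. A row lasts 1/12 s, in which the tool goes at most 41.7 mm and 7.16 degrees, less where a joint would pass 70% of its speed; a pose out of reach is approached as far as the arm can. A call with a gripper value outside its range is refused whole. The fingers move at their own pace and stop on an object; "newtons" is the grip in N (left out, the last holds). Time passes only in rows, so rows that do not move let the fingers close. It gives the time, the measured TCP pose, the force, the opening and the grip force at its end, in the units of the state.
- manip.read_state(): the state, without advancing time (a new reading comes with each control period).
- manip.camera(name): name is "scene" or "top"; returns (picture, depth): 384x512x3 uint8, blue, green, red; 384x512 float32, mm along the optical axis (not along the pixel's ray), 0 where there is no reading.
- manip.camera_model(name): a dict with "K" (3x3 intrinsics, pixels), "R" (3x3) and "t" (3): a world point X has camera coordinates R X + t. Camera axes: x right, y down, z forward; pixel columns grow to the right and rows downward; lengths in mm; the calibration is good to about 2 mm. A picture is of the moment at which its call begins. camera_model takes no time and is no camera call.
- manip.sign_off(): hands the job in; it is judged then, once.
The state is a dict: "clock": time; "joints": joint angles; "qd": joint speeds; "effort": joint torques, N m; "eef_pos": TCP position; "eef_rot": TCP orientation; "wrist_force": force on the tool from outside, world axes, zero at the start; "moment": the same for the moment, N m; "finger_gap": finger opening in mm; "finger_force": force on a finger pad.
Only numpy, scipy, OpenCV 4.12 (cv2) and the standard library are available. Lean on these libraries where they do the work, as an engineer would, in place of code of your own. Each camera call takes 0.05 s, during which the arm holds its last target. There are 200 camera calls.

## Task

The soil run is finished: take the stack of four steel sieves apart from the top, one sieve at a time, and stand each one upright inside its own white dish, matched by size: the smallest sieve in the smallest dish, up to the largest in the largest. The smallest sieve is held by a bayonet and must be given a quarter turn before it lifts out without bringing the next one along. Set the sieves down rather than dropping them, and do not disturb the weighing boat or the amber jar.

Things in the scene. Friction and masses are not known exactly. Their poses are not given: they have to be found in the camera images.
- sieve30: Steel sieve, 30 mm outside diameter, 38 mm tall; mesh 26 mm above its foot, open rim above. Origin: centre of underside. Top, foot at 78 mm, 12 mm in the 44 mm sieve. Bayonet: lugs at its foot (+y and -y sides, 18.5 mm from axis, 5 mm high) lie under that sieve's tabs, 3 mm vertical play: a straight lift brings it along; a quarter turn either way (60-120 deg, no stop) frees it. About 45 g.
- sieve44: Steel sieve, 44 mm outside diameter, 38 mm tall; mesh 26 mm above its foot, open rim above. Origin: centre of underside. Second from top, foot at 52 mm, standing loose 12 mm deep on the mesh of the 54 mm sieve with 3 mm play all round. 2 mm wall. Two inward tabs at its rim (+y and -y sides, 4 mm high) hold the lugs of the 30 mm sieve. About 70 g.
- sieve54: Steel sieve, 54 mm outside diameter, 38 mm tall; mesh 26 mm above its foot, open rim above. Origin: centre of underside. Third from top, foot at 26 mm, standing loose 12 mm deep on the mesh of the 64 mm sieve with 3 mm play all round. 2 mm wall. Its upper 26 mm is free to grip once the one above is gone. About 85 g.
- sieve64: Steel sieve, 64 mm outside diameter, 38 mm tall; mesh 26 mm above its foot, open rim above. Origin: centre of underside. Bottom of the stack, standing loose on the bench. 2 mm wall. About 110 g.
- dish62: The smallest of four round white ceramic dishes, fixed to the bench: outside diameter 62 mm, inside 56 mm, floor 3 mm above the bench, rim 7 mm above the bench. Origin: centre of its underside. The 30 mm sieve belongs in it.
- dish72: The second smallest of four round white ceramic dishes, fixed to the bench: outside diameter 72 mm, inside 66 mm, floor 3 mm above the bench, rim 7 mm above the bench. Origin: centre of its underside. The 44 mm sieve belongs in it.
- dish84: The second largest of four round white ceramic dishes, fixed to the bench: outside diameter 84 mm, inside 78 mm, floor 3 mm above the bench, rim 7 mm above the bench. Origin: centre of its underside. The 54 mm sieve belongs in it.
- dish98: The largest of four round white ceramic dishes, fixed to the bench: outside diameter 98 mm, inside 92 mm, floor 3 mm above the bench, rim 7 mm above the bench. Origin: centre of its underside. The 64 mm sieve belongs in it.
- boat: White hexagonal plastic weighing boat, 50 mm across, 19 mm high, loose on the bench, not to be disturbed. Origin: centre of its underside.
- jar: Small closed amber jar, 36 mm diameter, 50 mm high, loose on the bench, not to be disturbed. Origin: centre of its underside.
Things that resemble listed ones, but are neither listed nor needed, are in the scene too. What is shaped like the sieve64 but purple or red is not meant.

How it is judged:
By the outcome, as a careful person would: the job done as asked, in the order asked, and still so for the second after the job is handed in, with the robot touching nothing.
It also fails if it takes over 120 s, if anything falls off the work surface, if the arm or the gripper's body presses on something with over 40 N, if the wrist force passes 120 N, or if a joint passes its speed limit or range.

## Working session

There is one attempt and no reset: what is moved stays moved. The work goes in short steps, Python scripts to look and compute and a tool call to move; the robot and the scene stay as the last step left them, time stands still between calls to the robot, and variables do not carry over. Pictures are saved under pics/ and viewed, at most 14 in all, crops included, and the job is handed in when it is done.

Besides the shell and the picture viewer there is one more tool, called after ">>>" as a command line: name --argument value ..., lists and objects as JSON in quotes. jog_arm: Moves the arm, as the interface text tells. Its arguments: {"type":"object","properties":{"rows":{"type":"array"},"newtons":{"type":"number"}},"required":["rows"]}

```bash
mkdir -p pics; ls; python3 - <<'E'
from cell import manip
import cv2,numpy as np
for n in("top","scene"):
    p,d=manip.camera(n); np.savez(f"pics/{n}0.npz",p=p,d=d)
    cv2.imwrite(f"pics/{n}0.png",cv2.resize(p,(768,576)))
    m=manip.camera_model(n); print(n,m)
print(manip.read_state())
E
```

```text
pics
top {'K': array([[409.67264443,   0.        , 257.89327295],
       [  0.        , 409.67264443, 192.31138584],
       [  0.        ,   0.        ,   1.        ]]), 'R': array([[ 5.43304266e-03, -9.99985182e-01, -3.43100906e-04],
       [-9.85057696e-01, -5.29287638e-03, -1.72143315e-01],
       [ 1.72138949e-01,  1.27323616e-03, -9.85071856e-01]]), 't': array([ -44.02520783,  536.76053307, 1157.72930482])}
scene {'K': array([[348.77213328,   0.        , 249.16405348],
       [  0.        , 348.77213328, 181.9077279 ],
       [  0.        ,   0.        ,   1.        ]]), 'R': array([[ 0.22537193,  0.97418129, -0.01335277],
       [ 0.68513594, -0.16821701, -0.70872547],
       [-0.69267325,  0.15057837, -0.70535801]]), 't': array([ -76.56441094, -317.01523424, 1309.2703153 ])}
{'clock': 0.1, 'joints': array([-1.20062340e+00,  3.00453830e-01,  1.52147117e+00,  2.13941337e-05,
        1.32068546e+00, -6.66018222e-02]), 'qd': array([ 0.00114941, -0.00216529, -0.0013597 ,  0.00082217, -0.00113486,
       -0.00120137]), 'effort': array([ 3.18115599e-03, -5.32645154e+01, -3.53281474e+01,  7.10438238e-02,
        2.34790274e-02, -4.92987010e-05]), 'eef_pos': array([ 232.58787988, -498.17490633,  212.94228786]), 'eef_rot': array([-3.14057848e+00, -8.84149087e-05,  4.36769398e-01]), 'wrist_force': array([-0.1640006 , -0.718532  ,  0.55913509]), 'moment': array([0.02590799, 0.04131125, 0.01782829]), 'finger_force': 0.0, 'finger_gap': 94.20013816873961}
```

View pics/top0.png

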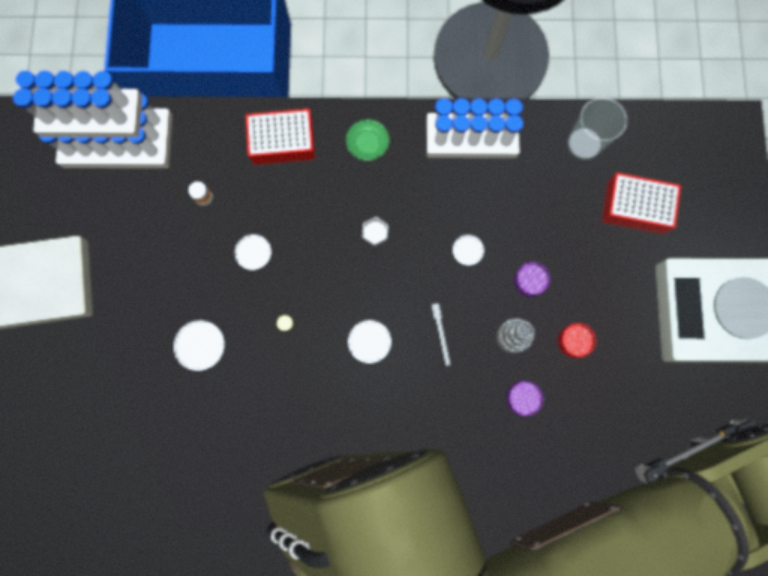

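View pics/scene0.png

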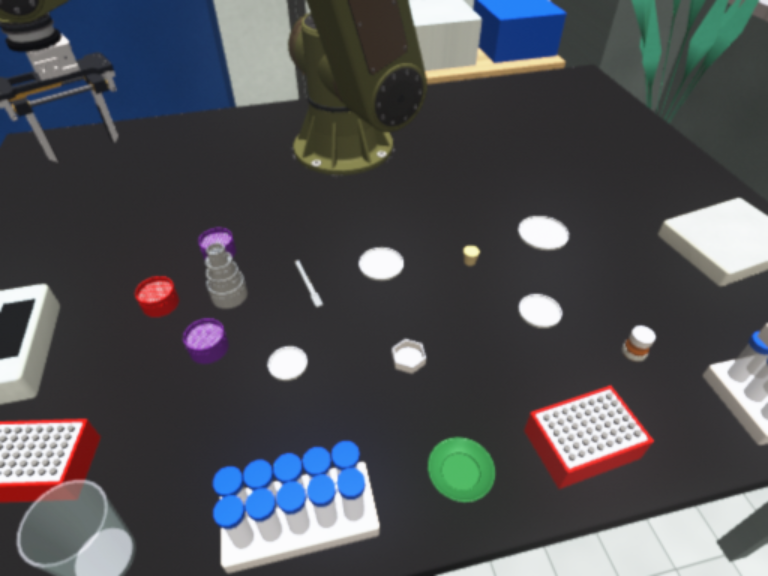

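Top view (displayed pixels):
- Stack candidates: the grey nested rings at (516,335), purple at (533,278) and (526,398), red at (578,340). Only the grey one is a four-step steel stack, as the scene view also shows at (222,275).
- Dishes by apparent width: (468,250) is dish62, (253,252) is dish72, (370,342) is dish84 and (199,345) is dish98.
- The boat is at (375,231), the jar at (200,193).

Next I measure these and confirm the stack in a crop.

```bash
cat > h.py <<'E'
import cv2,numpy as np
from cell import manip
M={n:manip.camera_model(n) for n in("top","scene")}
def plane(n,u,v,z):
    m=M[n]; C=-m["R"].T@m["t"]; r=m["R"].T@np.linalg.inv(m["K"])@np.array([u,v,1.])
    return C+r*(z-C[2])/r[2]
def proj(n,X):
    m=M[n]; c=m["K"]@(m["R"]@np.asarray(X,float)+m["t"]); return c[:2]/c[2]
def cloud(n,d):
    m=M[n]; v,u=np.mgrid[:384,:512]; r=np.linalg.inv(m["K"])@np.stack([u,v,np.ones_like(u)]).reshape(3,-1)
    return ((m["R"].T@(r*d.reshape(-1)-m["t"][:,None])).T).reshape(384,512,3)
def crop(n,p,u,v,w,h,k,f):
    cv2.imwrite(f,cv2.resize(p[v:v+h,u:u+w],None,fx=k,fy=k,interpolation=cv2.INTER_CUBIC))
E
cat > m.py <<'E'
from h import *
D={}
for n in("top","scene"):
    z=np.load(f"pics/{n}0.npz"); D[n]=z["p"],z["d"]
C={"top":{62:(312,167),72:(169,168),84:(247,228),98:(133,230),"boat":(250,154)},"scene":{62:(192,242),72:(360,207),84:(254,176),98:(362,155),"boat":(272,237)}}
for n in C:
    p=D[n][0]; g=p.min(2); _,lab,st,ce=cv2.connectedComponentsWithStats((g>120).astype(np.uint8))
    for k,(u,v) in C[n].items():
        i=lab[v,u]; X=plane(n,*ce[i],5); print(n,k,X[:2].round(1),"diam",2*np.sqrt(st[i,4]/np.pi), st[i,2:4])
for n,(u,v) in{"top":(344,223),"scene":(149,183)}.items():
    P=cloud(n,D[n][1])[v-40:v+40,u-30:u+30].reshape(-1,3)
    c=plane(n,u,v,50)[:2]; P=P[np.hypot(*(P[:,:2]-c).T)<48]
    for a,b in((8,38),(42,64),(68,90),(94,125)):
        Q=P[(P[:,2]>a)&(P[:,2]<b)]
        if len(Q)>5:print(n,a,b,len(Q),((Q.max(0)+Q.min(0))/2).round(1),Q.mean(0).round(1),Q.max(0).round(0),Q.min(0).round(0))
a=cv2.resize(D["top"][0][198:248,314:374],None,fx=6.6,fy=6.6,interpolation=cv2.INTER_CUBIC)
b=cv2.resize(D["scene"][0][158:208,119:179],None,fx=6.6,fy=6.6,interpolation=cv2.INTER_CUBIC)
cv2.imwrite("pics/stack.png",np.hstack([a,b]))
E
python3 m.py
```

```text
top 62 [ 626.4 -206.4] diam 21.200319792199185 [22 21]
top 72 [619.7 235.1] diam 24.384480051691096 [25 24]
top 84 [437.3  -5.9] diam 29.467768315727287 [29 30]
top 98 [428.1 334.5] diam 34.13230410377644 [34 35]
top boat [665.8 -15.4] diam 17.58969042850512 [18 18]
scene 62 [ 626.4 -209.5] diam 24.695783889727878 [27 23]
scene 72 [618.9 232.6] diam 25.482389366284572 [29 22]
scene 84 [437.7  -9.1] diam 25.903614421069328 [30 22]
scene 98 [428.3 331.4] diam 27.70854462932514 [35 23]
scene boat [657.5 -16. ] diam 22.16913314200113 [23 22]
top 8 38 93 [ 447.7 -288.1   23.2] [ 440.9 -276.2   28.4] [ 479. -260.   38.] [ 417. -317.    9.]
top 42 64 85 [ 448.7 -289.3   53. ] [ 442.4 -280.4   55.1] [ 475. -265.   64.] [ 422. -314.   42.]
top 68 90 87 [ 447.5 -291.6   79.5] [ 444.5 -285.5   81.8] [ 469. -270.   90.] [ 426. -313.   69.]
top 94 125 109 [ 448.7 -291.9  106.7] [ 448.3 -291.9  106.2] [ 463. -278.  118.] [ 434. -306.   96.]
scene 8 38 224 [ 457.7 -295.1   23.1] [ 470.7 -291.5   24.2] [ 482. -263.   38.] [ 433. -327.    8.]
scene 42 64 155 [ 455.9 -294.7   53. ] [ 466.7 -292.2   54.2] [ 477. -268.   64.] [ 435. -321.   42.]
scene 68 90 147 [ 452.3 -294.4   79. ] [ 462.4 -293.    80.6] [ 472. -273.   90.] [ 433. -316.   68.]
scene 94 125 157 [ 448.3 -294.8  106.7] [ 451.1 -294.7  108.4] [ 464. -281.  119.] [ 432. -309.   94.]
```

View pics/stack.png

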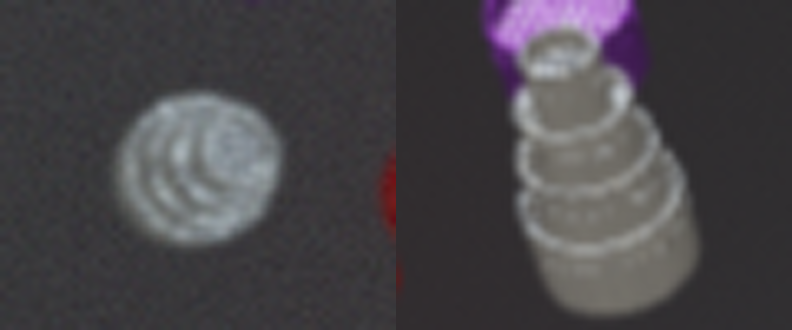

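The crop shows the steel stack: in the top half, rings centred near (200,165); in the scene half, four steps with the small sieve at (560,60). Two tabs sit on the 44 mm rim at (528,108) and (622,92), so the tab line is roughly along world y. The neighbours are purple and red, so they aren't it. The stack is at about (448,-293).

>>> jog_arm --rows '[2.15,2.05,-0.1,0,0,0,0.3,2.15,2.05,-0.1,0,0,0,0.3,2.15,2.05,-0.1,0,0,0,0.3,2.15,2.05,-0.1,0,0,0,0.3,2.15,2.05,-0.1,0,0,0,0.3,2.15,2.05,-0.1,0,0,0,0.3,2.15,2.05,-0.1,0,0,0,0.3,2.15,2.05,-0.1,0,0,0,0.3,2.15,2.05,-0.1,0,0,0,0.3,2.15,2.05,-0.1,0,0,0,0.3,0,0,0,0,0,0,0.3,0,0,0,0,0,0,0.3,0,0,0,0,0,0,0.3]' --newtons 20

```text
clock: 1.18
eef_pos: [447.3, -293.5, 203.2]
eef_rot: [-3.141, 0.0, 0.437]
wrist_force: [0.4, 0.1, -0.1]
finger_gap: 65.9
finger_force: 0.0
```

>>> jog_arm --rows '[0.05,0.05,-1.2,0,0,0,0.3,0,0,-1.2,0,0,0,0.3,0,0,-1.2,0,0,0,0.3,0,0,-1.2,0,0,0,0.3,0,0,-1.2,0,0,0,0.3,0,0,-1.2,0,0,0,0.3,0,0,-1.2,0,0,0,0.3,0,0,-0.6,0,0,0,0.3,0,0,-0.6,0,0,0,0.3,0,0,-0.5,0,0,0,0.3,0,0,0,0,0,0,0.3,0,0,0,0,0,0,0.3]'

```text
clock: 2.18
eef_pos: [448.1, -293.1, 102.7]
eef_rot: [3.141, -0.0, 0.437]
wrist_force: [0.3, 0.1, 0.8]
finger_gap: 65.6
finger_force: 0.0
```

```bash
python3 - <<'E'
from h import *
for n,u,v in(("scene",109,138),("top",304,188)):
    p,d=manip.camera(n); crop(n,p,u,v,80,80,5,f"pics/{n}1.png")
a=cv2.imread("pics/scene1.png");b=cv2.imread("pics/top1.png");cv2.imwrite("pics/g1.png",np.hstack([a,b]))
E
```

```text
(no output)
```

View pics/g1.png

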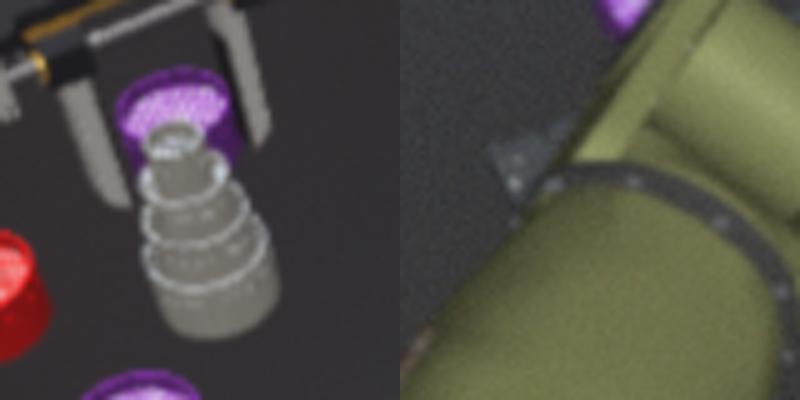

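The left finger tip is at (118,200) and the right at (258,140), straddling the small sieve at (173,150) and clear of the rims below. Closing.

>>> jog_arm --rows '[0,0,0,0,0,0,0.45,0,0,0,0,0,0,0.5,0,0,0,0,0,0,0.55,0,0,0,0,0,0,0.6,0,0,0,0,0,0,0.64,0,0,0,0,0,0,0.66,0,0,0,0,0,0,0.68,0,0,0,0,0,0,0.7,0,0,0,0,0,0,0.75,0,0,0,0,0,0,0.8,0,0,0,0,0,0,0.8,0,0,0,0,0,0,0.8]' --newtons 15

```text
clock: 3.28
eef_pos: [448.2, -292.8, 102.4]
eef_rot: [-3.142, -0.0, 0.437]
wrist_force: [0.2, -0.6, -0.5]
finger_gap: 30.0
finger_force: 15.0
```

>>> jog_arm --rows '[0,0,0.15,0,0,0,0.8,0,0,0,0,0,0.12,0.8,0,0,0,0,0,0.12,0.8,0,0,0,0,0,0.12,0.8,0,0,0,0,0,0.12,0.8,0,0,0,0,0,0.12,0.8,0,0,0,0,0,0.12,0.8,0,0,0,0,0,0.12,0.8,0,0,0,0,0,0.12,0.8,0,0,0,0,0,0.12,0.8,0,0,0,0,0,0.12,0.8,0,0,0,0,0,0.12,0.8,0,0,0,0,0,0.12,0.8,0,0,0,0,0,0.12,0.8,0,0,0,0,0,0,0.8,0,0,0,0,0,0,0.8]'

```text
clock: 4.62
eef_pos: [448.1, -292.8, 104.0]
eef_rot: [-3.142, -0.0, 1.993]
wrist_force: [0.5, 0.4, -0.6]
finger_gap: 29.8
finger_force: 15.0
```

```bash
python3 - <<'E'
from h import *
p,d=manip.camera("scene"); crop("scene",p,109,138,80,80,6,"pics/g2.png")
E
```

```text
(no output)
```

View pics/g2.png

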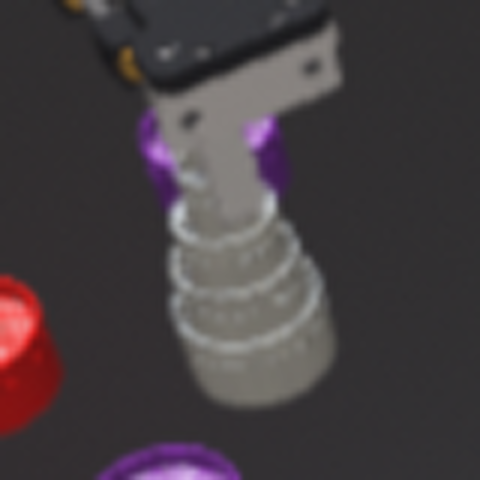

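The finger covers the small sieve and the rings below look unchanged (44 mm rim at (222,235)). I'll lift 7 mm as a test and look again.

>>> jog_arm --rows '[0,0,0.2,0,0,0,0.8,0,0,0.2,0,0,0,0.8,0,0,0.2,0,0,0,0.8,0,0,0.2,0,0,0,0.8,0,0,0,0,0,0,0.8]'

```text
clock: 5.08
eef_pos: [448.3, -293.0, 112.5]
eef_rot: [3.141, 0.001, 1.996]
wrist_force: [-0.5, -0.4, 0.1]
finger_gap: 29.5
finger_force: 15.0
```

```bash
python3 - <<'E'
from h import *
p,d=manip.camera("scene"); crop("scene",p,109,138,80,80,6,"pics/g3.png")
P=cloud("scene",d)[150:200,125:172].reshape(-1,3); P=P[np.hypot(P[:,0]-448,P[:,1]+293)<40]
for a,b in((30,45),(55,70),(80,102)):
    Q=P[(P[:,2]>a)&(P[:,2]<b)]; print(a,b,np.histogram(Q[:,2],range(a,b+1,2))[0])
Z=np.load("pics/scene0.npz")["d"]; P=cloud("scene",Z)[150:200,125:172].reshape(-1,3); P=P[np.hypot(P[:,0]-448,P[:,1]+293)<40]
for a,b in((30,45),(55,70),(80,102)):
    Q=P[(P[:,2]>a)&(P[:,2]<b)]; print(a,b,np.histogram(Q[:,2],range(a,b+1,2))[0])
E
```

```text
30 45 [14 17 22 26 24 28  9]
55 70 [16 16 14 16 25 28 10]
80 102 [12 10  8 14 13 34 13 12  3  8  9]
30 45 [13 21 15 24 39 19  7]
55 70 [10 14 15 24 21 24  9]
80 102 [15  8 11 17 31 27 16  6 10  5  7]
```

View pics/g3.png

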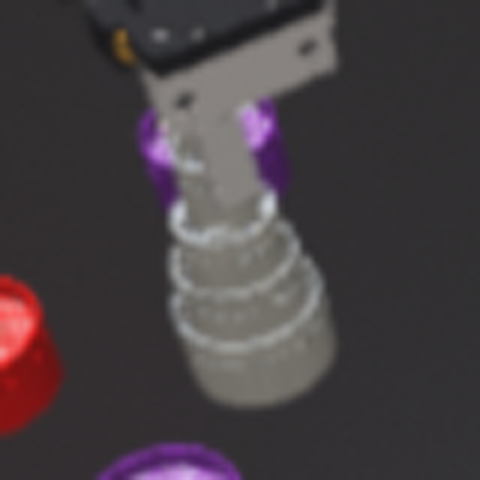

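The 44 mm rim stayed at (222,235) with its tabs, while the small sieve rose. It's free, so I carry on to dish62.

>>> jog_arm --rows '[0,0,0.3,0,0,0,0.8,0,0,0.3,0,0,0,0.8,0,0,0.6,0,0,0,0.8,0,0,1,0,0,0,0.8,0,0,1,0,0,0,0.8,0,0,1,0,0,0,0.8,1,0.45,0,0,0,0,0.8,2,0.95,0,0,0,0,0.8,2,0.95,0,0,0,0,0.8,2,0.95,0,0,0,0,0.8,2,0.95,0,0,0,0,0.8,2,0.95,0,0,0,0,0.8,2,0.95,0,0,0,0,0.8,2,0.95,0,0,0,0,0.8,2,0.95,0,0,0,0,0.8,0.8,0.45,0,0,0,0,0.8,0,0,0,0,0,0,0.8,0,0,0,0,0,0,0.8]'

```text
clock: 6.63
eef_pos: [625.9, -207.7, 153.5]
eef_rot: [-3.141, -0.0, 1.997]
wrist_force: [0.5, -0.4, -0.3]
finger_gap: 29.6
finger_force: 15.0
```

>>> jog_arm --rows '[0,0,-0.6,0,0,0,0.8,0,0,-1.2,0,0,0,0.8,0,0,-1.2,0,0,0,0.8,0,0,-1.2,0,0,0,0.8,0,0,-1.2,0,0,0,0.8,0,0,-1.2,0,0,0,0.8,0,0,-1.2,0,0,0,0.8,0,0,-1.2,0,0,0,0.8,0,0,-1.2,0,0,0,0.8,0,0,-0.6,0,0,0,0.8,0,0,-0.5,0,0,0,0.8,0,0,-0.3,0,0,0,0.8,0,0,-0.3,0,0,0,0.8,0,0,-0.2,0,0,0,0.8,0,0,-0.2,0,0,0,0.8,0,0,0,0,0,0,0.8,0,0,0,0,0,0,0.8]'

```text
clock: 8.05
eef_pos: [626.3, -207.9, 31.1]
eef_rot: [3.141, 0.0, 1.997]
wrist_force: [0.6, -0.0, 0.0]
finger_gap: 29.8
finger_force: 15.0
```

>>> jog_arm --rows '[0,0,-0.1,0,0,0,0.8,0,0,-0.1,0,0,0,0.8,0,0,-0.1,0,0,0,0.8,0,0,0,0,0,0,0.8,0,0,0,0,0,0,0.8]'

```text
clock: 8.47
eef_pos: [626.1, -207.9, 27.9]
eef_rot: [-3.142, -0.0, 1.997]
wrist_force: [0.2, 0.2, -0.9]
finger_gap: 29.7
finger_force: 15.0
```

```bash
python3 - <<'E'
from h import *
for i in range(4):
    p,d=manip.camera("scene"); s=manip.read_state(); print(s["wrist_force"].round(2),s["eef_pos"].round(1))
crop("scene",p,155,185,80,80,6,"pics/p1.png")
E
```

```text
[-0.45  0.27 -1.45] [ 626.2 -207.9   27.9]
[0.21 0.46 0.44] [ 626.2 -207.9   28. ]
[ 0.05  0.69 -0.46] [ 626.2 -207.9   28. ]
[ 0.19 -0.13 -0.07] [ 626.2 -207.8   28. ]
```

View pics/p1.png

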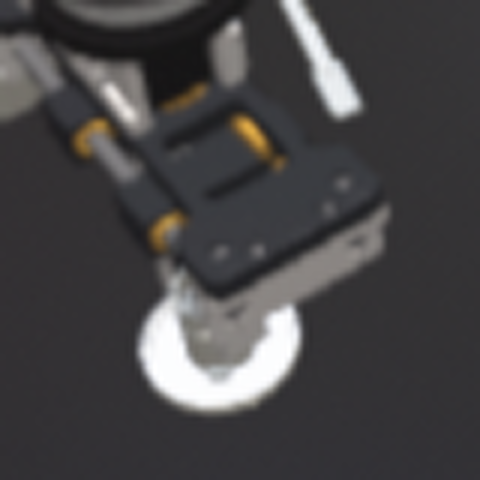

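The small sieve stands centred in dish62 (dish at (220,350), foot near (218,370)). I'll creep down to contact.

>>> jog_arm --rows '[0,0,-0.05,0,0,0,0.8,0,0,-0.05,0,0,0,0.8,0,0,0,0,0,0,0.8]'

```text
clock: 8.92
eef_pos: [626.3, -207.9, 27.3]
eef_rot: [3.141, 0.0, 1.997]
wrist_force: [-1.2, 0.9, 2.8]
finger_gap: 29.6
finger_force: 15.0
```

>>> jog_arm --rows '[0,0,-0.05,0,0,0,0.8,0,0,0,0,0,0,0.8]'

```text
clock: 9.08
eef_pos: [626.5, -207.9, 27.2]
eef_rot: [3.141, 0.001, 1.997]
wrist_force: [-0.6, 1.3, 6.5]
finger_gap: 29.7
finger_force: 15.0
```

>>> jog_arm --rows '[0,0,0.05,0,0,0,0.8,0,0,0,0,0,0,0.66,0,0,0,0,0,0,0.6,0,0,0,0,0,0,0.5,0,0,0,0,0,0,0.45,0,0,0,0,0,0,0.45,0,0,0.3,0,0,0,0.45,0,0,0.6,0,0,0,0.45,0,0,1,0,0,0,0.45,0,0,1.5,0,0,0,0.45,0,0,2,0,0,0,0.45,0,0,2,0,0,0,0.4,0,0,2,0,0,0,0.3,0,0,1,0,0,0,0.3,0,0,0,0,0,0,0.3]'

```text
clock: 10.33
eef_pos: [627.2, -208.2, 134.3]
eef_rot: [3.138, 0.003, 1.997]
wrist_force: [0.2, 0.1, 0.7]
finger_gap: 65.8
finger_force: 0.0
```

>>> jog_arm --rows '[-1,-0.45,0,0,0,0,0.3,-2,-0.95,0,0,0,0,0.3,-2,-0.95,0,0,0,0,0.3,-2,-0.95,0,0,0,0,0.3,-2,-0.95,0,0,0,0,0.3,-2,-0.95,0,0,0,0,0.3,-2,-0.95,0,0,0,0,0.3,-2,-0.95,0,0,0,0,0.3,-2,-0.95,0,0,0,0,0.3,-0.8,-0.45,0,0,0,0,0.3,0,0,0,0,0,0,0.3,0,0,0,0,0,0,0.3]'

```text
clock: 11.33
eef_pos: [448.5, -292.8, 130.7]
eef_rot: [3.142, -0.0, 1.996]
wrist_force: [-0.1, 0.8, -0.7]
finger_gap: 65.7
finger_force: 0.0
```

```bash
python3 - <<'E'
from h import *
p,d=manip.camera("scene"); cv2.imwrite("pics/s2.png",cv2.resize(p[120:270,100:300],None,fx=4,fy=4,interpolation=cv2.INTER_CUBIC))
P=cloud("scene",d)[150:205,120:180].reshape(-1,3); P=P[np.hypot(P[:,0]-452,P[:,1]+294)<45]
for a,b in((8,38),(42,64),(68,92)):
    Q=P[(P[:,2]>a)&(P[:,2]<b)]; print(a,b,((Q.max(0)+Q.min(0))/2).round(1),Q.max(0).round(0),Q.min(0).round(0))
E
```

```text
8 38 [ 458.1 -294.4   23. ] [ 483. -263.   38.] [ 433. -326.    8.]
42 64 [ 456.6 -294.7   53. ] [ 477. -268.   64.] [ 436. -321.   42.]
68 92 [ 448.9 -293.4   80.2] [ 471. -272.   92.] [ 426. -315.   68.]
```

View pics/s2.png

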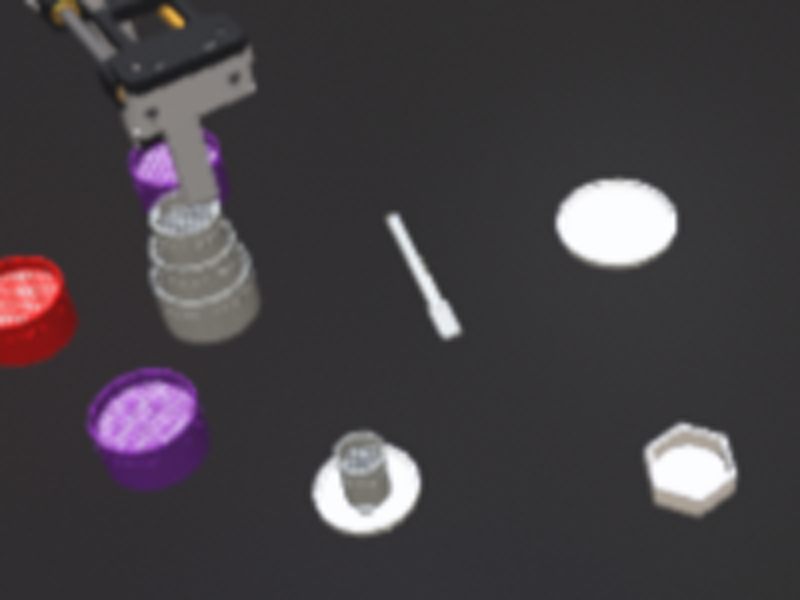

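The small sieve stands upright in dish62 at (365,470), and the remaining three-sieve stack at (205,265) is intact. Now the 44 mm sieve.

>>> jog_arm --rows '[0,0,-0.6,0,0,0,0.3,0,0,-1,0,0,0,0.3,0,0,-1,0,0,0,0.3,0,0,-1,0,0,0,0.3,0,0,-1,0,0,0,0.3,0,0,-0.5,0,0,0,0.3,0,0,-0.3,0,0,0,0.3,0,0,0,0,0,0,0.35,0,0,0,0,0,0,0.4,0,0,0,0,0,0,0.45,0,0,0,0,0,0,0.49,0,0,0,0,0,0,0.52,0,0,0,0,0,0,0.55,0,0,0,0,0,0,0.6,0,0,0,0,0,0,0.65,0,0,0,0,0,0,0.65]' --newtons 15

```text
clock: 12.72
eef_pos: [448.2, -293.0, 77.2]
eef_rot: [3.141, 0.0, 1.997]
wrist_force: [-0.1, -0.2, 4.7]
finger_gap: 43.6
finger_force: 15.0
```

>>> jog_arm --rows '[0,0,0.2,0,0,0,0.65,0,0,0.3,0,0,0,0.65,0,0,0.3,0,0,0,0.65,0,0,0.4,0,0,0,0.65,0,0,0.4,0,0,0,0.65,0,0,0.8,0,0,0,0.65,0,0,1,0,0,0,0.65,0,0,1,0,0,0,0.65,0,0,1,0,0,0,0.65,0,0,0,0,0,0,0.65]'

```text
clock: 13.55
eef_pos: [449.0, -293.4, 133.6]
eef_rot: [3.14, 0.003, 1.997]
wrist_force: [0.4, -1.3, -0.7]
finger_gap: 43.5
finger_force: 15.0
```

>>> jog_arm --rows '[0.3,1.1,0,0,0,0,0.65,0.8,2.5,0,0,0,0,0.65,1,3.1,0,0,0,0,0.65,1,3.1,0,0,0,0,0.65,1,3.1,0,0,0,0,0.65,1,3.1,0,0,0,0,0.65,1,3.1,0,0,0,0,0.65,1,3.1,0,0,0,0,0.65,1,3.1,0,0,0,0,0.65,1,3.1,0,0,0,0,0.65,1,3.1,0,0,0,0,0.65,1,3.1,0,0,0,0,0.65,1,3.1,0,0,0,0,0.65,1,3.1,0,0,0,0,0.65,1,3.1,0,0,0,0,0.65,1,3.1,0,0,0,0,0.65,1,3.1,0,0,0,0,0.65,0.8,2,0,0,0,0,0.65,0.2,0.6,0,0,0,0,0.65,0,0,0,0,0,0,0.65]'

```text
clock: 15.22
eef_pos: [618.5, 235.9, 129.8]
eef_rot: [-3.14, -0.0, 1.999]
wrist_force: [0.3, -0.3, -0.8]
finger_gap: 43.4
finger_force: 15.0
```

>>> jog_arm --rows '[0.05,-0.15,-0.7,0,0,0,0.65,0,0,-1.1,0,0,0,0.65,0,0,-1.1,0,0,0,0.65,0,0,-1.1,0,0,0,0.65,0,0,-1.1,0,0,0,0.65,0,0,-1.1,0,0,0,0.65,0,0,-1.1,0,0,0,0.65,0,0,-1.1,0,0,0,0.65,0,0,-0.5,0,0,0,0.65,0,0,-0.4,0,0,0,0.65,0,0,-0.3,0,0,0,0.65,0,0,-0.2,0,0,0,0.65,0,0,-0.1,0,0,0,0.65,0,0,0,0,0,0,0.65,0,0,0,0,0,0,0.65]'

```text
clock: 16.47
eef_pos: [619.8, 232.7, 32.3]
eef_rot: [3.141, 0.0, 1.997]
wrist_force: [-0.5, 0.4, -0.6]
finger_gap: 43.2
finger_force: 15.0
```

>>> jog_arm --rows '[0,0,-0.1,0,0,0,0.65,0,0,-0.1,0,0,0,0.65,0,0,0,0,0,0,0.65,0,0,0,0,0,0,0.65]'

```text
clock: 16.8
eef_pos: [619.6, 232.6, 29.9]
eef_rot: [-3.142, 0.0, 1.997]
wrist_force: [0.0, 0.2, -0.4]
finger_gap: 43.7
finger_force: 15.0
```

>>> jog_arm --rows '[0,0,-0.1,0,0,0,0.65,0,0,-0.05,0,0,0,0.65,0,0,0,0,0,0,0.65]'

```text
clock: 17.05
eef_pos: [619.7, 232.7, 28.4]
eef_rot: [-3.142, -0.0, 1.997]
wrist_force: [-0.3, -0.1, 0.2]
finger_gap: 43.4
finger_force: 15.0
```

```bash
python3 - <<'E'
from h import *
p,d=manip.camera("scene"); crop("scene",p,320,165,80,80,6,"pics/p2.png")
E
```

```text
(no output)
```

View pics/p2.png

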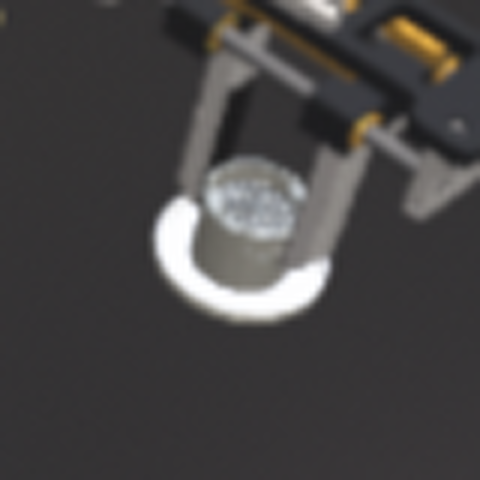

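The 44 mm sieve hangs upright and centred in dish72 (sieve at (245,225), dish at (242,260)). I'll ease it to contact.

>>> jog_arm --rows '[0,0,-0.05,0,0,0,0.65,0,0,0,0,0,0,0.65]'

```text
clock: 17.27
eef_pos: [619.7, 232.7, 28.3]
eef_rot: [3.142, 0.0, 1.997]
wrist_force: [-1.8, -0.6, 4.2]
finger_gap: 43.4
finger_force: 15.0
```

>>> jog_arm --rows '[0,0,-0.05,0,0,0,0.65,0,0,0,0,0,0,0.65]'

```text
clock: 17.43
eef_pos: [619.7, 232.7, 28.2]
eef_rot: [3.141, 0.0, 1.997]
wrist_force: [-5.1, -0.8, 8.6]
finger_gap: 43.1
finger_force: 15.0
```

>>> jog_arm --rows '[0,0,0.08,0,0,0,0.65,0,0,0,0,0,0,0.52,0,0,0,0,0,0,0.46,0,0,0,0,0,0,0.4,0,0,0,0,0,0,0.34,0,0,0,0,0,0,0.34,0,0,0.3,0,0,0,0.34,0,0,0.6,0,0,0,0.34,0,0,1,0,0,0,0.34,0,0,1.5,0,0,0,0.34,0,0,2,0,0,0,0.34,0,0,2,0,0,0,0.3,0,0,1,0,0,0,0.2,0,0,0,0,0,0,0.2]'

```text
clock: 18.6
eef_pos: [620.8, 233.0, 115.6]
eef_rot: [3.137, 0.001, 1.997]
wrist_force: [0.2, -0.3, -0.3]
finger_gap: 74.1
finger_force: 0.0
```

>>> jog_arm --rows '[-0.3,-1.1,0,0,0,0,0.2,-0.8,-2.5,0,0,0,0,0.2,-1,-3.1,0,0,0,0,0.2,-1,-3.1,0,0,0,0,0.2,-1,-3.1,0,0,0,0,0.2,-1,-3.1,0,0,0,0,0.2,-1,-3.1,0,0,0,0,0.2,-1,-3.1,0,0,0,0,0.2,-1,-3.1,0,0,0,0,0.2,-1,-3.1,0,0,0,0,0.2,-1,-3.1,0,0,0,0,0.2,-1,-3.1,0,0,0,0,0.2,-1,-3.1,0,0,0,0,0.2,-1,-3.1,0,0,0,0,0.2,-1,-3.1,0,0,0,0,0.2,-1,-3.1,0,0,0,0,0.2,-1,-3.1,0,0,0,0,0.2,-0.85,-1.9,0,0,0,0,0.2,-0.2,-0.6,0,0,0,0,0.2,0,0,0,0,0,0,0.2]'

```text
clock: 20.27
eef_pos: [446.8, -294.2, 111.1]
eef_rot: [-3.141, -0.002, 1.994]
wrist_force: [0.3, 0.9, 0.4]
finger_gap: 74.9
finger_force: 0.0
```

```bash
python3 - <<'E'
from h import *
p,d=manip.camera("scene"); cv2.imwrite("pics/s3.png",cv2.resize(p[120:270,100:420],None,fx=2.5,fy=2.5,interpolation=cv2.INTER_CUBIC))
P=cloud("scene",d)[150:205,120:180].reshape(-1,3); P=P[np.hypot(P[:,0]-452,P[:,1]+294)<45]
for a,b in((8,38),(42,66),(61,65)):
    Q=P[(P[:,2]>a)&(P[:,2]<b)]; print(a,b,((Q.max(0)+Q.min(0))/2).round(1),Q.max(0).round(0),Q.min(0).round(0))
E
```

```text
8 38 [ 457.6 -294.6   23.2] [ 482. -263.   38.] [ 433. -326.    8.]
42 66 [ 449.2 -294.9   54.1] [ 477. -268.   66.] [ 421. -321.   42.]
61 65 [ 449.2 -294.9   63. ] [ 477. -269.   65.] [ 421. -321.   61.]
```

View pics/s3.png

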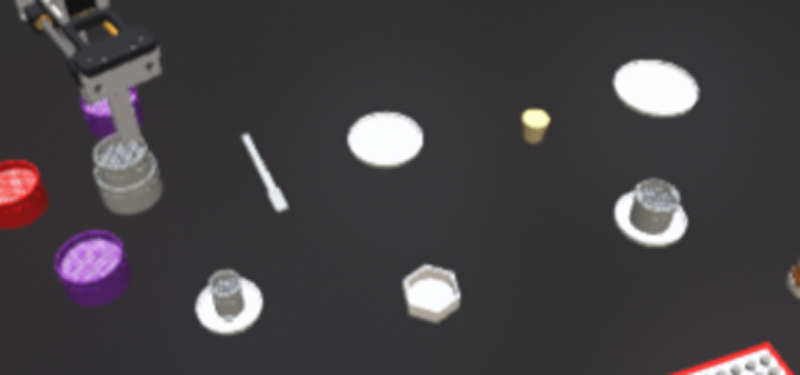

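The 44 mm sieve stands in dish72 at (655,210) and the 30 mm sieve in dish62 at (228,300). The 54 mm sieve is now on top at (125,165).

>>> jog_arm --rows '[0.15,0.05,-0.6,0,0,0,0.2,0,0,-1.1,0,0,0,0.2,0,0,-1.1,0,0,0,0.2,0,0,-1.1,0,0,0,0.2,0,0,-1.1,0,0,0,0.2,0,0,-0.6,0,0,0,0.2,0,0,-0.4,0,0,0,0.2,0,0,0,0,0,0,0.25,0,0,0,0,0,0,0.3,0,0,0,0,0,0,0.35,0,0,0,0,0,0,0.38,0,0,0,0,0,0,0.41,0,0,0,0,0,0,0.44,0,0,0,0,0,0,0.5,0,0,0,0,0,0,0.55,0,0,0,0,0,0,0.55]' --newtons 15

```text
clock: 21.65
eef_pos: [449.8, -293.0, 52.6]
eef_rot: [3.141, 0.001, 1.997]
wrist_force: [-2.6, 0.3, 5.4]
finger_gap: 54.1
finger_force: 15.0
```

>>> jog_arm --rows '[0,0,0.2,0,0,0,0.55,0,0,0.3,0,0,0,0.55,0,0,0.3,0,0,0,0.55,0,0,0.4,0,0,0,0.55,0,0,0.4,0,0,0,0.55,0,0,0.8,0,0,0,0.55,0,0,1,0,0,0,0.55,0,0,1,0,0,0,0.55,0,0,0,0,0,0,0.55]'

```text
clock: 22.4
eef_pos: [450.5, -293.5, 98.9]
eef_rot: [3.14, 0.003, 1.997]
wrist_force: [0.7, -0.7, -1.1]
finger_gap: 54.2
finger_force: 15.0
```

>>> jog_arm --rows '[-0.1,1,0,0,0,0,0.55,-0.1,2.5,0,0,0,0,0.55,-0.1,3,0,0,0,0,0.55,-0.1,3,0,0,0,0,0.55,-0.1,3,0,0,0,0,0.55,-0.1,3,0,0,0,0,0.55,-0.1,3,0,0,0,0,0.55,-0.1,3,0,0,0,0,0.55,-0.1,3,0,0,0,0,0.55,-0.1,2.5,0,0,0,0,0.55,-0.1,1.2,0,0,0,0,0.55,-0.1,0.4,0,0,0,0,0.55,0,0,0,0,0,0,0.55,0,0,0,0,0,0,0.55]'

```text
clock: 23.57
eef_pos: [437.5, -7.1, 96.1]
eef_rot: [-3.141, -0.0, 1.997]
wrist_force: [0.5, -0.2, -1.3]
finger_gap: 53.8
finger_force: 15.0
```

>>> jog_arm --rows '[0,0,-0.6,0,0,0,0.55,0,0,-1.1,0,0,0,0.55,0,0,-1.1,0,0,0,0.55,0,0,-1.1,0,0,0,0.55,0,0,-1.1,0,0,0,0.55,0,0,-0.6,0,0,0,0.55,0,0,-0.4,0,0,0,0.55,0,0,-0.2,0,0,0,0.55,0,0,-0.1,0,0,0,0.55,0,0,-0.1,0,0,0,0.55,0,0,0,0,0,0,0.55,0,0,0,0,0,0,0.55]'

```text
clock: 24.57
eef_pos: [437.8, -6.9, 32.5]
eef_rot: [3.141, 0.0, 1.997]
wrist_force: [-0.5, 0.6, -0.2]
finger_gap: 54.2
finger_force: 15.0
```

>>> jog_arm --rows '[0,0,-0.1,0,0,0,0.55,0,0,0,0,0,0,0.55,0,0,0,0,0,0,0.55]'

```text
clock: 24.82
eef_pos: [437.7, -6.8, 31.3]
eef_rot: [3.141, 0.0, 1.997]
wrist_force: [0.8, -0.6, -1.7]
finger_gap: 54.1
finger_force: 15.0
```

>>> jog_arm --rows '[0,0,-0.1,0,0,0,0.55,0,0,0,0,0,0,0.55,0,0,0,0,0,0,0.55]'

```text
clock: 25.07
eef_pos: [437.6, -6.8, 30.2]
eef_rot: [-3.141, -0.0, 1.997]
wrist_force: [0.3, 0.0, -1.0]
finger_gap: 54.1
finger_force: 15.0
```

>>> jog_arm --rows '[0,0,-0.07,0,0,0,0.55,0,0,0,0,0,0,0.55,0,0,0,0,0,0,0.55]'

```text
clock: 25.32
eef_pos: [437.7, -6.8, 29.6]
eef_rot: [3.141, 0.0, 1.997]
wrist_force: [0.3, 0.2, 1.0]
finger_gap: 53.7
finger_force: 15.0
```

>>> jog_arm --rows '[0,0,-0.05,0,0,0,0.55,0,0,0,0,0,0,0.55,0,0,0,0,0,0,0.55]'

```text
clock: 25.57
eef_pos: [437.8, -6.8, 29.5]
eef_rot: [3.141, 0.0, 1.997]
wrist_force: [-3.8, 0.6, 10.2]
finger_gap: 53.8
finger_force: 15.0
```

>>> jog_arm --rows '[0,0,0.06,0,0,0,0.55,0,0,0,0,0,0,0.41,0,0,0,0,0,0,0.36,0,0,0,0,0,0,0.3,0,0,0,0,0,0,0.24,0,0,0,0,0,0,0.24,0,0,0.3,0,0,0,0.24,0,0,0.6,0,0,0,0.24,0,0,1,0,0,0,0.24,0,0,1.5,0,0,0,0.24,0,0,1.5,0,0,0,0.2,0,0,1,0,0,0,0.12,0,0,0,0,0,0,0.12]'

```text
clock: 26.65
eef_pos: [438.8, -7.0, 91.0]
eef_rot: [3.138, 0.002, 1.997]
wrist_force: [1.1, 0.3, -0.0]
finger_gap: 82.1
finger_force: 0.0
```

>>> jog_arm --rows '[0.1,-1,0,0,0,0,0.12,0.1,-2.5,0,0,0,0,0.12,0.1,-3,0,0,0,0,0.12,0.1,-3,0,0,0,0,0.12,0.1,-3,0,0,0,0,0.12,0.1,-3,0,0,0,0,0.12,0.1,-3,0,0,0,0,0.12,0.1,-3,0,0,0,0,0.12,0.1,-3,0,0,0,0,0.12,0.1,-2.5,0,0,0,0,0.12,0.1,-1.2,0,0,0,0,0.12,0,-0.4,0,0,0,0,0.12,0,0,0,0,0,0,0.12,0,0,0,0,0,0,0.12]'

```text
clock: 27.82
eef_pos: [448.4, -292.0, 88.2]
eef_rot: [-3.141, -0.001, 1.997]
wrist_force: [-0.3, -0.3, -0.2]
finger_gap: 83.0
finger_force: 0.0
```

```bash
python3 - <<'E'
from h import *
p,d=manip.camera("scene"); cv2.imwrite("pics/s4.png",cv2.resize(p[110:260,100:300],None,fx=4,fy=4,interpolation=cv2.INTER_CUBIC))
P=cloud("scene",d)[150:205,120:180].reshape(-1,3); P=P[np.hypot(P[:,0]-450,P[:,1]+294)<45]
for a,b in((8,40),(35,39)):
    Q=P[(P[:,2]>a)&(P[:,2]<b)]; print(a,b,((Q.max(0)+Q.min(0))/2).round(1),Q.max(0).round(0),Q.min(0).round(0))
E
```

```text
8 40 [ 450. -295.   24.] [ 483. -264.   40.] [ 417. -327.    8.]
35 39 [ 449.4 -295.1   37.2] [ 480. -264.   39.] [ 419. -327.   35.]
```

View pics/s4.png

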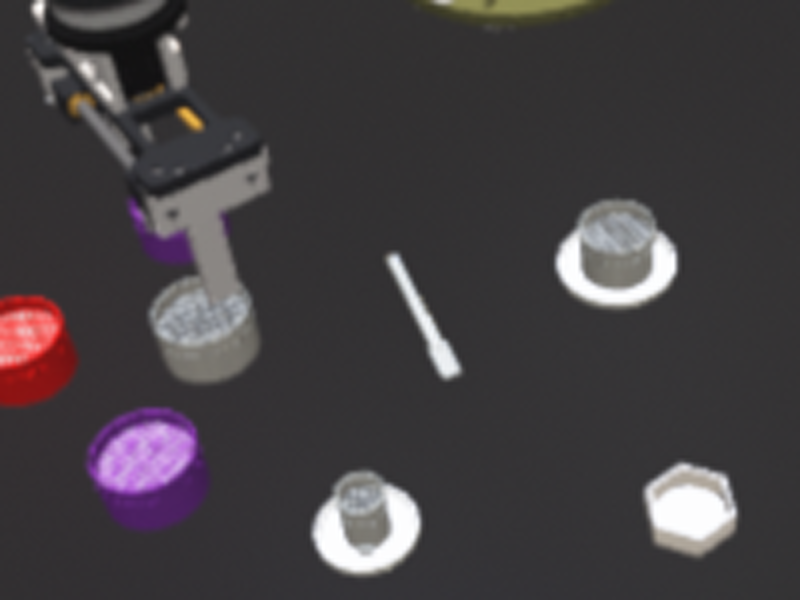

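The 54 mm sieve stands in dish84 at (617,245), and the 64 mm sieve is alone at (205,330) with the fingers clear of its neighbours.

>>> jog_arm --rows '[0.1,-0.15,-0.6,0,0,0,0.12,0,0,-1.1,0,0,0,0.12,0,0,-1.1,0,0,0,0.12,0,0,-1.1,0,0,0,0.12,0,0,-1.1,0,0,0,0.12,0,0,-0.7,0,0,0,0.12,0,0,-0.5,0,0,0,0.12,0,0,-0.1,0,0,0,0.16,0,0,0,0,0,0,0.2,0,0,0,0,0,0,0.24,0,0,0,0,0,0,0.27,0,0,0,0,0,0,0.3,0,0,0,0,0,0,0.33,0,0,0,0,0,0,0.37,0,0,0,0,0,0,0.45,0,0,0,0,0,0,0.45]' --newtons 18

```text
clock: 29.2
eef_pos: [449.7, -294.5, 26.0]
eef_rot: [3.142, 0.0, 1.997]
wrist_force: [-2.6, 0.1, 5.9]
finger_gap: 63.5
finger_force: 18.0
```

>>> jog_arm --rows '[0,0,0.2,0,0,0,0.45,0,0,0.4,0,0,0,0.45,0,0,0.8,0,0,0,0.45,0,0,1.2,0,0,0,0.45,0,0,1.5,0,0,0,0.45,0,0,1.5,0,0,0,0.45,0,0,1.2,0,0,0,0.45,0,0,0.8,0,0,0,0.45,0,0,0.4,0,0,0,0.45,0,0,0,0,0,0,0.45]'

```text
clock: 30.03
eef_pos: [450.0, -294.5, 106.7]
eef_rot: [3.141, 0.001, 1.997]
wrist_force: [1.6, -0.1, -0.2]
finger_gap: 63.5
finger_force: 18.0
```

>>> jog_arm --rows '[-0.1,1,0,0,0,0,0.45,-0.1,2.3,0,0,0,0,0.45,-0.1,3.2,0,0,0,0,0.45,-0.1,3.2,0,0,0,0,0.45,-0.1,3.2,0,0,0,0,0.45,-0.1,3.2,0,0,0,0,0.45,-0.1,3.2,0,0,0,0,0.45,-0.1,3.2,0,0,0,0,0.45,-0.1,3.2,0,0,0,0,0.45,-0.1,3.2,0,0,0,0,0.45,-0.1,3.2,0,0,0,0,0.45,-0.1,3.2,0,0,0,0,0.45,-0.1,3.2,0,0,0,0,0.45,-0.1,3.2,0,0,0,0,0.45,-0.1,3.2,0,0,0,0,0.45,-0.1,3.2,0,0,0,0,0.45,-0.1,3.2,0,0,0,0,0.45,-0.1,2,0,0,0,0,0.45,-0.1,1,0,0,0,0,0.45,0,0,0,0,0,0,0.45]'

```text
clock: 31.7
eef_pos: [429.6, 249.9, 104.9]
eef_rot: [-3.14, -0.0, 1.999]
wrist_force: [0.1, 0.8, -0.8]
finger_gap: 64.0
finger_force: 18.0
```

>>> jog_arm --rows '[-0.1,1,0,0,0,0,0.45,0,2.2,0,0,0,0,0.45,0,2.5,0,0,0,0,0.45,0,1.8,0,0,0,0,0.45,0,0.9,0,0,0,0,0.45,0,0,0,0,0,0,0.45,0,0,-0.6,0,0,0,0.45,0,0,-1.1,0,0,0,0.45,0,0,-1.1,0,0,0,0.45,0,0,-1.1,0,0,0,0.45,0,0,-1.1,0,0,0,0.45,0,0,-0.8,0,0,0,0.45,0,0,-0.5,0,0,0,0.45,0,0,-0.3,0,0,0,0.45,0,0,-0.2,0,0,0,0.45,0,0,-0.1,0,0,0,0.45,0,0,0,0,0,0,0.45,0,0,0,0,0,0,0.45]'

```text
clock: 33.2
eef_pos: [429.8, 332.8, 37.0]
eef_rot: [3.141, -0.0, 1.997]
wrist_force: [-0.1, -0.3, -0.9]
finger_gap: 63.7
finger_force: 18.0
```

```bash
python3 - <<'E'
from h import *
p,d=manip.camera("scene"); crop("scene",p,322,115,80,80,6,"pics/p4.png")
E
```

```text
(no output)
```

View pics/p4.png

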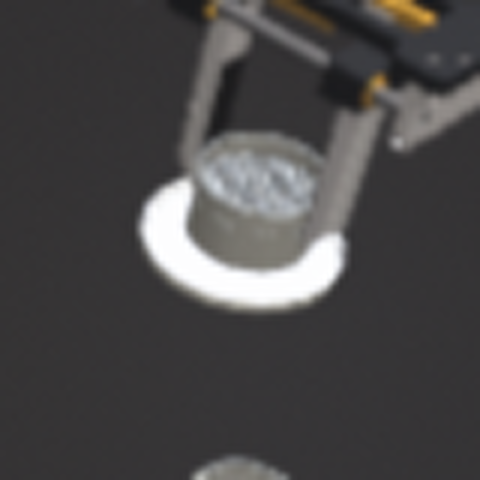

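The 64 mm sieve hangs over dish98, sieve at (258,205) and dish at (243,240). The offset is the remaining height. Lowering.

>>> jog_arm --rows '[-0.1,0,-0.3,0,0,0,0.45,0,0,-0.2,0,0,0,0.45,0,0,-0.1,0,0,0,0.45,0,0,0,0,0,0,0.45,0,0,0,0,0,0,0.45]'

```text
clock: 33.67
eef_pos: [428.6, 332.6, 30.6]
eef_rot: [-3.141, 0.0, 1.997]
wrist_force: [-0.3, -0.1, -0.8]
finger_gap: 63.5
finger_force: 18.0
```

>>> jog_arm --rows '[0,0,-0.1,0,0,0,0.45,0,0,0,0,0,0,0.45,0,0,0,0,0,0,0.45]'

```text
clock: 33.92
eef_pos: [428.7, 332.6, 29.6]
eef_rot: [-3.142, 0.0, 1.997]
wrist_force: [0.0, 0.3, -0.8]
finger_gap: 63.9
finger_force: 18.0
```

>>> jog_arm --rows '[0,0,-0.06,0,0,0,0.45,0,0,0,0,0,0,0.45,0,0,0,0,0,0,0.45]'

```text
clock: 34.17
eef_pos: [428.7, 332.7, 29.1]
eef_rot: [3.142, 0.0, 1.997]
wrist_force: [-0.5, 0.6, -0.5]
finger_gap: 63.7
finger_force: 18.0
```

>>> jog_arm --rows '[0,0,-0.05,0,0,0,0.45,0,0,0,0,0,0,0.45]'

```text
clock: 34.33
eef_pos: [428.7, 332.7, 29.0]
eef_rot: [3.142, 0.0, 1.997]
wrist_force: [-1.8, -2.4, 6.1]
finger_gap: 63.4
finger_force: 18.0
```

>>> jog_arm --rows '[0,0,-0.04,0,0,0,0.45,0,0,0,0,0,0,0.45]'

```text
clock: 34.5
eef_pos: [428.8, 332.7, 29.0]
eef_rot: [3.141, 0.0, 1.997]
wrist_force: [-4.3, -2.7, 10.4]
finger_gap: 63.6
finger_force: 18.0
```

>>> jog_arm --rows '[0,0,0.07,0,0,0,0.45,0,0,0,0,0,0,0.31,0,0,0,0,0,0,0.26,0,0,0,0,0,0,0.2,0,0,0,0,0,0,0.14,0,0,0,0,0,0,0.14,0,0,0.3,0,0,0,0.14,0,0,0.6,0,0,0,0.14,0,0,1,0,0,0,0.14,0,0,1.5,0,0,0,0.14,0,0,2,0,0,0,0.14,0,0,2,0,0,0,0.14,0,0,2,0,0,0,0.1,0,0,2,0,0,0,0.1,0,0,1,0,0,0,0.1,0,0,0,0,0,0,0.1,0,0,0,0,0,0,0.1,0,0,0,0,0,0,0.1]'

```text
clock: 36.0
eef_pos: [428.3, 332.4, 151.8]
eef_rot: [-3.14, 0.0, 1.997]
wrist_force: [0.1, 0.1, -0.5]
finger_gap: 84.2
finger_force: 0.0
```

```bash
python3 - <<'E'
from h import *
p,d=manip.camera("scene"); cv2.imwrite("pics/end.png",cv2.resize(p[110:270,100:450],None,fx=2.28,fy=2.28,interpolation=cv2.INTER_CUBIC))
s=manip.read_state(); print(s["eef_pos"],s["finger_gap"])
E
```

```text
[428.22980007 332.35720909 151.61741226] 84.73272784317531
```

View pics/end.png

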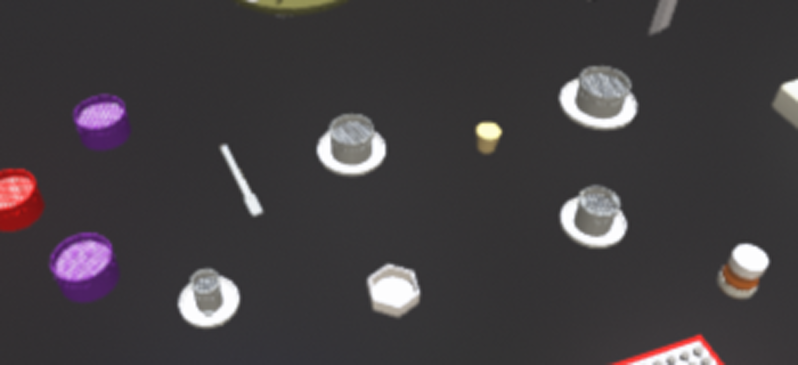

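All four sieves stand upright in their dishes, at (207,295), (597,212), (352,142) and (602,95). The boat at (393,290) and the jar at (743,270) haven't moved.

```bash
python3 -c "
from cell import manip
print(manip.sign_off())"
```

```text
the job is handed in; nothing more can be done
None
```

The job is done and handed in at about 36 s: all four sieves stand upright in their matching dishes, taken from the top down, and the weighing boat and amber jar were not disturbed.

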